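# Load the damp box and shut it

### The job

Put the handled mug into the open damp box: stand it gently upright on the plaster slab, clear of the tumbler already in there. Then lower the lid gently until it is fully shut, and leave the other pots where they are.

Things in the scene. Friction and masses are not known exactly. Their poses are not given: they have to be found in the camera images.
- damp_box: Fixed plywood box, 180 mm (its x) by 340 mm (its y), rim 115 mm high, walls 9 mm; a lifting batten sticks out 12 mm from each short end. A plaster slab covers the floor inside, its top 24 mm above the bench. Inside 162 by 322 mm. Origin: centre of the underside, on the bench. Lid hinged along the top of the +x side, its pull on the -x side. The tumbler stands in the -y half; the +y half is empty.
- lid (a joint): Angle of the lid in rad: 0 fully shut, 1.57 upright, 1.92 its stop. It starts open at 1.6 to 1.88. Stiff friction hinge: the lid (9 mm plywood, about 0.4 kg) stays wherever it is left; up to about 5 N at the pull moves it.
- lid_hinge (a point): Point on the lid's hinge axis, half-way along it, at rim height (115 mm above the bench), 90 mm from the box's centre towards box +x. The axis runs along the box's y. Its frame turns with the lid; lid shut, it is parallel to the box's frame.
- lid_pull (a point): Centre of the lid's pull: a round steel bar 12 mm thick, 130 mm long, parallel to box y, with a leg at each end, standing 36 mm off the batten (27 mm high) on the lid's free edge; the gap behind the bar is 30 mm. It swings on an arc of 228 mm radius about the hinge axis; lid shut, it is at rim height (115 mm), 138 mm from the box's centre towards box -x.
- mug_center (a point): Terracotta-coloured clay mug, the only pot with a handle, standing on the bench. Straight round body 64 mm across, 80 mm high, wall 5 mm, about 0.24 kg; loop handle on its +y side, reaching 69 mm from the mug's axis. Point: on the axis, half-way up (40 mm above its foot); z up along the axis.
- tumbler_center (a point): Clay tumbler without handle, standing on the plaster inside the damp box: 70 mm across the rim, 56 mm at the foot, 78 mm high. Point: on its axis, half-way up. To be left alone.
- bowl_center (a point): Clay bowl, 124 mm across the rim, 55 mm high, loose on the bench. Point: on its axis, half-way up. To be left alone.
- vase_center (a point): Narrow-necked clay vase, 76 mm across, 125 mm high, loose on the bench. Point: on its axis, half-way up. To be left alone.

How it is judged:
At the end, for the whole second after the job is handed in: Mug still, upright (0.1 rad) on the plaster in the box, centre 58-70 mm above the bench, not touching the tumbler; lid shut within 0.035 rad (8 mm at the pull), at rest; tumbler upright (0.1 rad), within 30 mm of its start; bowl and vase within 40 mm of theirs (x of mug_center in the frame of damp_box between -0.081 and 0.081 m and y of mug_center in the frame of damp_box between -0.161 and 0.161 m and z of mug_center in the frame of damp_box between 0.058 and 0.07 m and angle between each of mug_center, tumbler_center's own z axis and vertical below 0.1 rad and linear speed of mug below 0.02 m/s and contact force between mug and tumbler below 0.05 N and distance of tumbler_center from where it was at the start of the episode below 0.03 m and distance of each of bowl_center, vase_center from where it was at the start of the episode below 0.04 m and value of joint lid below 0.035 rad and velocity of joint lid between -0.05 and 0.05 rad/s).
It fails at once if the lid is slammed: swung shut faster than 3 rad/s (velocity of joint lid below -3 rad/s).
It fails at once if the mug is dropped into the box: it moves faster than 0.7 m/s inside it, below 130 mm (x of mug_center in the frame of damp_box between -0.09 and 0.09 m and y of mug_center in the frame of damp_box between -0.17 and 0.17 m and z of mug_center in the frame of damp_box below 0.13 m and linear speed of mug above 0.7 m/s).
It fails at once if another pot is knocked over (tumbler, bowl or vase tipped by more than 0.5 rad) (angle between any of tumbler_center, bowl_center, vase_center's own z axis and vertical above 0.5 rad).
It also fails if it takes over 54 s, if anything falls off the work surface, if the arm or the gripper's body presses on something with over 40 N, if the wrist force passes 120 N, or if a joint passes its speed limit or range.

### The arm

A 7-joint arm with a two-finger parallel gripper is mounted at the origin on the work surface. World frame = base frame: x ahead of the robot, y to its left, z up, the work surface at z = 0. Lengths are in m, angles in rad, forces in N, time in s.
With the tool pointing down it reaches from about 0.4 to 0.85 m from the base axis. Payload 4.5 kg.
Tool frame: the origin (TCP) lies at the very end of the fingers, on their centre line; the grasp point (between the pads) lies 19 mm behind it; y points along the fingers, x is the direction in which the jaws open and shut, and the axes are right-handed (so a half turn about y gives the same grasp; the last joint's range is limited). The gripper opens to 88 mm and grips with 3 to 60 N. Pads are 18 mm wide; open, the fingers measure 123 mm over their backs; the gripper's body (75 mm by 187 mm) begins 45 mm behind the grasp point.
Start: joints at [-1.198, 0.689, -0.195, 1.565, 0.157, 0.902, -0.215], TCP at [0.208, 0.59, 0.239] pointing down, gripper open.
Joint ranges: [-3.01, 3.01], [-0.46, 2.08], [-1.47, 1.51], [0.13, 2.56], [-1, 4.14], [0.04, 2.09], [-2.66, 2.66]. Speed limits (rad/s): [2.57, 2.57, 3.14, 3.14, 3.14, 3.14, 3.14].

### API

Orientations are given as a unit quaternion [x, y, z, w].
In Python, from plant import r gives the robot as it stands.
- The arm moves only by the shell command python3 -m inch 'ROWS' [OPENING] [FORCE]. ROWS is JSON, a list of rows, each a list of 6 numbers: the shift along the tool's x, y, z in mm, then the turn, a rotation vector about the tool's x, y, z in rad. In form: [[x, y, z, ax, ay, az], ...]. A call has 1 to 12 rows; each row shifts and turns the commanded pose from where the row before left it, along the tool's axes as they then stand; what a row does not reach is not made up. A row lasts 1/12 s, in which the tool goes at most 41.7 mm and 7.16 degrees, less where a joint would pass 70% of its speed; a pose out of reach is approached as far as the arm can. A call is refused whole if a number of a shift passes 41.7 or a number of a turn 0.125, either way. A call with a gripper value outside its range is refused whole. OPENING is the finger opening in mm, from 0 to 88.1, set as the call begins (- or left out, the last holds). The fingers move at their own pace and stop on an object; FORCE is the grip in N (left out, the last holds). Time passes only in rows, so rows that do not move let the fingers close. It gives the time, the measured TCP pose, the force and the opening at its end, in the units of the state.
- r.get_state(): the state, without advancing time (a new reading comes with each control period).
- r.snapshot(name): name is "side" or "top" or "wrist"; returns a dict with "img" (384x512x3 uint8, red, green, blue), "range_z" (384x512 float32, m along the optical axis (not along the pixel's ray), 0 where there is no reading), "mtx" (3x3 intrinsics, pixels), "k1" (the pictures are not rectified: a ray, as slopes to the right and down, at radius r is drawn at 1 + k1 r^2 times it, then the intrinsics apply), "camera_from_world" (4x4, takes a point from world to camera coordinates); the wrist camera has in their place "tool_from_camera" (4x4, takes a point from camera to tool coordinates, whose origin is the TCP and whose axes are the tool frame's). Camera axes: x right, y down, z forward; pixel columns grow to the right and rows downward; lengths in m; the calibration is good to about 2 mm. A picture is of the moment at which its call begins: read the wrist's pose just before it.
- r.finish_job(): hands the job in, once; it reports no verdict.
The state is a dict: "clock": time; "q": joint angles; "qd": joint speeds; "joint_torque": joint torques, N m; "tool_pos": TCP position; "eef_rot": TCP orientation; "contact_force": force on the tool from outside, world axes, zero at the start; "moment": the same for the moment, N m; "opening": opening from 0.0 (shut) to 1.0 (fully open).
Only numpy, scipy, OpenCV 4.12 (cv2) and the standard library are available. Lean on these libraries where they do the work, as an engineer would, in place of code of your own. Each camera call takes 0.05 s, during which the arm holds its last target.

## Working session

There is one attempt and no reset: what is moved stays moved. The work goes in short steps, Python scripts to look and compute and a shell command to move; the robot and the scene stay as the last step left them, time stands still between calls to the robot, and variables do not carry over. Pictures are saved under pics/ and viewed, and the job is handed in when it is done.

```bash
ls; mkdir -p pics; cat > h.py <<'E'
import numpy as np, cv2
from plant import r
from scipy.spatial.transform import Rotation as R
def shot(name,fn):
    s=r.get_state(); d=r.snapshot(name)
    cv2.imwrite('pics/'+fn,cv2.cvtColor(d['img'],cv2.COLOR_RGB2BGR))
    if name=='wrist':
        T=np.eye(4);T[:3,:3]=R.from_quat(s['eef_rot']).as_matrix();T[:3,3]=s['tool_pos']
        d['W']=T@d['tool_from_camera']
    else: d['W']=np.linalg.inv(d['camera_from_world'])
    np.savez('pics/'+fn[:-4]+'.npz',img=d['img'],range_z=d['range_z'],mtx=d['mtx'],k1=d['k1'],W=d['W'])
    return d
def load(fn): return dict(np.load('pics/'+fn+'.npz'))
def slopes(d,uv):
    K=d['mtx']; uv=np.asarray(uv,float).reshape(-1,2)
    p=(uv-[K[0,2],K[1,2]])/[K[0,0],K[1,1]]; x=p.copy()
    for _ in range(20): x=p/(1+d['k1']*(x**2).sum(1,keepdims=True))
    return x
def plane(d,uv,z):
    x=slopes(d,uv); v=np.c_[x,np.ones(len(x))]@d['W'][:3,:3].T; o=d['W'][:3,3]
    return o+v*((z-o[2])/v[:,2])[:,None]
def cloud(d):
    h,w=d['range_z'].shape; uu,vv=np.meshgrid(np.arange(w),np.arange(h))
    x=slopes(d,np.c_[uu.ravel(),vv.ravel()]); z=d['range_z'].reshape(-1,1)
    P=np.c_[x*z,z]@d['W'][:3,:3].T+d['W'][:3,3]
    P[z[:,0]<=0]=np.nan
    return P.reshape(h,w,3)
E
python3 - <<'E'
from h import *
print(r.get_state())
for n in('side','top','wrist'):
    d=shot(n,n+'0.png'); print(n,d['W'].round(3).tolist(),d['k1'],d['mtx'].tolist())
E
```

```text
pics
{'clock': 0.0, 'q': array([-1.19817217,  0.68999729, -0.19453038,  1.5663077 ,  0.15732445,
        0.90252065, -0.21513362]), 'qd': array([ 0.0014508 ,  0.00082258,  0.00041883, -0.0008645 , -0.00045548,
        0.00220008,  0.00022971]), 'joint_torque': array([-2.96724447e-04, -5.27573526e+01, -1.26654200e+00, -1.53425539e+01,
       -5.25354152e-02,  6.86949308e-03,  1.72682949e-04]), 'tool_pos': array([0.20757436, 0.58886359, 0.23791184]), 'eef_rot': array([ 0.57754335,  0.40806225, -0.40906138, -0.57671281]), 'contact_force': array([ 0.40126461,  0.579546  , -0.17673469]), 'moment': array([ 0.04156451, -0.00203296,  0.03842821]), 'opening': 0.9971824602266194}
side [[0.595, -0.66, 0.459, 0.12], [-0.804, -0.484, 0.347, -0.313], [-0.007, -0.575, -0.818, 0.964], [0.0, 0.0, 0.0, 1.0]] -0.10475407999762466 [[410.9640838127212, 0.0, 257.13075684045805], [0.0, 410.9640838127212, 193.40750918090438], [0.0, 0.0, 1.0]]
top [[-0.019, -0.996, 0.091, 0.509], [-1.0, 0.018, -0.016, 0.056], [0.015, -0.092, -0.996, 1.02], [0.0, 0.0, 0.0, 1.0]] -0.12206052725319871 [[420.80491877127, 0.0, 259.7606109890791], [0.0, 420.80491877127, 188.62354137204593], [0.0, 0.0, 1.0]]
wrist [[0.333, 0.904, 0.269, 0.137], [0.943, -0.319, -0.096, 0.615], [-0.001, 0.286, -0.958, 0.385], [0.0, 0.0, 0.0, 1.0]] -0.08063445659333673 [[336.3013757243641, 0.0, 263.2316788914029], [0.0, 336.3013757243641, 195.30814228720334], [0.0, 0.0, 1.0]]
```

View pics/top0.png

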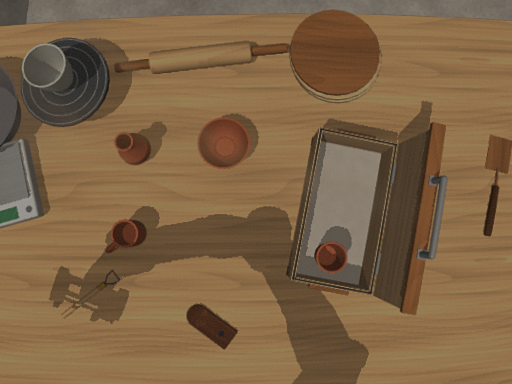

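View pics/side0.png

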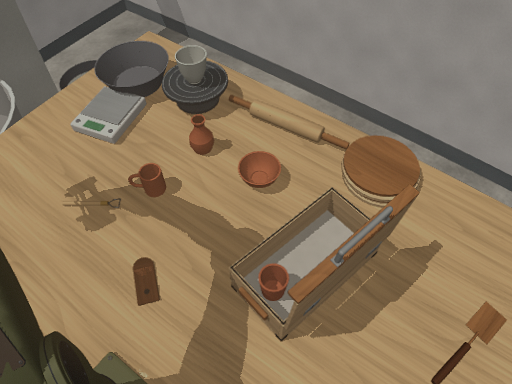

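View pics/wrist0.png

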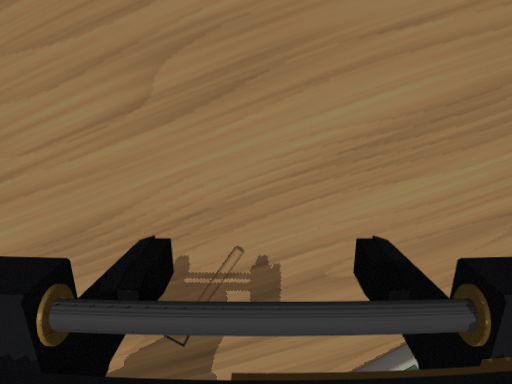

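The top view shows the mug near (125,233) with its handle to the lower left, the vase at (133,148), the bowl at (223,142), the tumbler at (331,257) and the lid's pull at (437,218). Next I'll measure them.

```bash
python3 - <<'E'
from h import *
for n in('top0','side0'):
    d=load(n);P=cloud(d);hsv=cv2.cvtColor(d['img'],cv2.COLOR_RGB2HSV)
    Z=P[...,2]
    # red clay
    m=((hsv[...,0]<10)|(hsv[...,0]>172))&(hsv[...,1]>110)
    m=m&(Z>0.012)
    nn,l,st,c=cv2.connectedComponentsWithStats(m.astype(np.uint8))
    print(n)
    for i in range(1,nn):
        if st[i,4]<150: continue
        q=P[l==i]; zt=np.nanpercentile(q[:,2],99)
        t=q[q[:,2]>zt-.006][:,:2].astype(np.float32)
        print(c[i].round(),st[i,4],'med',np.nanmedian(q,0).round(3),'ztop',zt.round(3),'topcircle',[np.round(v,3) for v in cv2.minEnclosingCircle(t)] if len(t)>3 else '')
    # rim of box & slab
    if n=='top0':
        for uv in[(321,130),(396,144),(371,290),(290,279),(343,185),(437,180),(428,255),(437,125),(410,310)]:
            print(uv,P[uv[1],uv[0]].round(3),plane(d,uv,.115).round(3))
E
```

```text
top0
[230. 129.] 577 med [0.746 0.107 0.031] ztop 0.057 topcircle [array([0.723, 0.117]), np.float64(0.055)]
[135. 152.] 272 med [0.683 0.323 0.073] ztop 0.127 topcircle [array([0.696, 0.335]), np.float64(0.019)]
[125. 235.] 494 med [0.496 0.361 0.065] ztop 0.083 topcircle [array([0.5  , 0.347]), np.float64(0.032)]
[331. 257.] 684 med [ 0.438 -0.12   0.055] ztop 0.104 topcircle [array([ 0.441, -0.112]), np.float64(0.034)]
(321, 130) [ 0.719 -0.096  0.117] [[ 0.719 -0.096  0.115]]
(396, 144) [ 0.686 -0.263  0.116] [[ 0.686 -0.263  0.115]]
(371, 290) [ 0.368 -0.194  0.114] [[ 0.368 -0.194  0.115]]
(290, 279) [ 0.396 -0.02   0.107] [[ 0.397 -0.019  0.115]]
(343, 185) [ 0.606 -0.16   0.023] [[ 0.597 -0.14   0.115]]
(437, 180) [ 0.582 -0.256  0.331] [[ 0.604 -0.354  0.115]]
(428, 255) [ 0.457 -0.229  0.342] [[ 0.439 -0.325  0.115]]
(437, 125) [ 0.683 -0.273  0.308] [[ 0.729 -0.362  0.115]]
(410, 310) [ 0.361 -0.209  0.307] [[ 0.321 -0.28   0.115]]
side0
[274. 280.] 665 med [ 0.45  -0.111  0.074] ztop 0.105 topcircle [array([ 0.438, -0.114]), np.float64(0.034)]
```

```bash
python3 - <<'E'
from h import *
d=load('top0');I=cv2.cvtColor(d['img'],cv2.COLOR_RGB2BGR)
a=cv2.resize(I[100:320,270:470],None,fx=2.7,fy=2.7,interpolation=2)
cv2.imwrite('pics/ca.png',a)
b=cv2.resize(I[200:270,80:180],None,fx=7,fy=7,interpolation=2);cv2.imwrite('pics/cb.png',b)
E
```

```text
(no output)
```

View pics/ca.png

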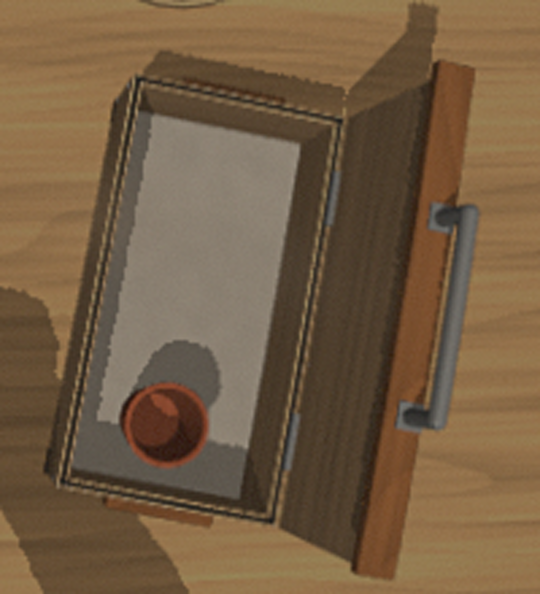

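View pics/cb.png

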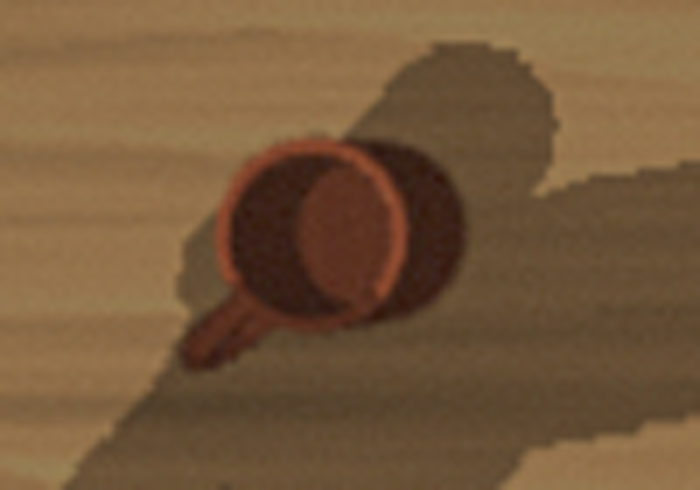

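```bash
python3 - <<'E'
from h import *
d=load('top0')
c=plane(d,[(321.1,128.5),(397,144.4),(371.1,293),(292.2,280.4)],.115); print(c.round(4))
cen=c.mean(0); by=(c[0]+c[1]-c[2]-c[3]); bx=(c[1]+c[2]-c[0]-c[3])
print('cen',cen.round(4),'len',np.linalg.norm(by)/2,np.linalg.norm(bx)/2,'yaw(by)',np.arctan2(by[1],by[0]),'bx+90',np.arctan2(bx[1],bx[0])+np.pi/2)
m=plane(d,[(124.6,233.1)],.08)[0];h=plane(d,[(106.4,251.1)],.04)[0]
print('mug',m,'h',h,'dist',np.linalg.norm((h-m)[:2]),'dir',np.arctan2(*(h-m)[:2][::-1]))
P=cloud(d);hsv=cv2.cvtColor(d['img'],cv2.COLOR_RGB2HSV)
s=load('side0');
# pull: grey bar high
for n,D in(('top',d),('side',s)):
    P=cloud(D);h=cv2.cvtColor(D['img'],cv2.COLOR_RGB2HSV)
    mk=(h[...,1]<60)&(P[...,2]>.27)&(P[...,1]<-.1)
    q=P[mk]; print(n,len(q),np.median(q,0),q.min(0),q.max(0))
    mk=(h[...,1]>110)&(P[...,2]>.29)&(P[...,1]<-.1)
    q=P[mk]; print(' batten',len(q),np.median(q,0),q.min(0),q.max(0))
E
```

```text
[[ 0.7227 -0.0963  0.115 ]
 [ 0.6854 -0.2657  0.115 ]
 [ 0.3619 -0.1942  0.115 ]
 [ 0.3941 -0.024   0.115 ]]
cen [ 0.541  -0.1451  0.115 ] len 0.33386183313181544 0.17331980071516065 yaw(by) -0.21716456085371585 bx+90 -0.201996491654721
mug [0.50033292 0.3460146  0.08      ] h [0.45834077 0.40198303 0.04      ] dist 0.06997002559652493 dir 2.214478393510149
top 753 [ 0.51857783 -0.24652322  0.3459585 ] [ 0.44730945 -0.26687023  0.30549274] [ 0.59311691 -0.22244995  0.35086716]
 batten 2960 [ 0.51507301 -0.23812366  0.3059899 ] [ 0.35346678 -0.28958607  0.29490589] [ 0.68836473 -0.19336812  0.34381927]
side 602 [ 0.50078679 -0.24671361  0.34621814] [ 0.35342315 -0.27076958  0.27068256] [ 0.59011519 -0.19485667  0.35094276]
 batten 1861 [ 0.47299609 -0.23587716  0.30639846] [ 0.35157564 -0.29226301  0.29022836] [ 0.68692158 -0.19629131  0.34473411]
```

```bash
cat >> h.py <<'E'
def rel(ax_yaw):
    pass
def tool():
    s=r.get_state(); M=R.from_quat(s['eef_rot']).as_matrix(); return s,M,np.array(s['tool_pos'])
YB=-0.21; CEN=np.array([.541,-.1451,0]); BY=np.array([np.cos(YB),np.sin(YB),0]); BX=np.array([BY[1],-BY[0],0])
def box(x,y,z): return CEN+BX*x+BY*y+np.array([0,0,z])
def goal(p,xyaw=None,flip=1):
    """delta in tool frame (mm) and rotvec to reach p with tool down, tool x along yaw"""
    s,M,t=tool()
    if xyaw is not None:
        x=np.array([np.cos(xyaw),np.sin(xyaw),0]);y=np.array([0,0,-1.]);G=np.c_[x,y,np.cross(x,y)]
        rv=R.from_matrix(M.T@G).as_rotvec()
    else: rv=np.zeros(3)
    print('t=%.2f'%s['clock'],'tcp',t.round(4),'xyaw %.3f'%np.arctan2(M[1,0],M[0,0]),'ydown',M[:,1].round(3),'F',np.round(s['contact_force'],1),'op %.3f'%(s['opening']*88.1))
    print('  delta tool mm',(M.T@(np.array(p)-t)*1000).round(1),'rot',rv.round(3), 'world mm',((np.array(p)-t)*1000).round(1))
E
python3 - <<'E'
from h import *
s,M,t=tool(); print(M.round(3))
print(r.snapshot('wrist')['tool_from_camera'].round(3))
for yw in(.64,.64-np.pi): goal([.5,.346,.15],yw)
print(box(.01,.065,0),box(-.138,0,.115))
E
```

```text
[[ 0.332 -0.    -0.943]
 [ 0.943 -0.001  0.332]
 [-0.001 -1.    -0.   ]]
[[ 1.    -0.001  0.     0.001]
 [-0.    -0.286  0.958 -0.147]
 [-0.    -0.958 -0.286  0.075]
 [ 0.     0.     0.     1.   ]]
t=0.20 tcp [0.2076 0.5891 0.2382] xyaw 1.232 ydown [-0.    -0.001 -1.   ] F [-0.6  0.6  1.3] op 88.227
  delta tool mm [-132.    88.4 -356.6] rot [ 0.     0.592 -0.001] world mm [ 292.4 -243.1  -88.2]
t=0.20 tcp [0.2076 0.5891 0.2382] xyaw 1.232 ydown [-0.    -0.001 -1.   ] F [-0.6  0.6  1.3] op 88.227
  delta tool mm [-132.    88.4 -356.6] rot [-1.00e-03 -2.55e+00 -1.00e-03] world mm [ 292.4 -243.1  -88.2]
[ 0.60248741 -0.1684302   0.        ] [ 0.56976747 -0.01013173  0.115     ]
```

```bash
python3 -m inch '[[-13,0,-30,0,0,0],[-13,0,-30,0,0,0],[-12,0,-33,0,0,0],[-12,0,-33,0,0,0],[-12,0,-33,0,0,0],[-12,0,-33,0,0,0],[-12,0,-33,0,0,0],[-12,0,-33,0,0,0],[-12,0,-33,0,0,0],[-12,0,-33,0,0,0],[-10,0,-33,0,0,0]]' 88
python3 -m inch '[[0,0,0,0,0.118,0],[0,0,0,0,0.118,0],[0,0,0,0,0.118,0],[0,0,0,0,0.118,0],[0,0,0,0,0.118,0],[0,0,0,0,0,0],[0,0,0,0,0,0]]'
python3 - <<'E'
from h import *
goal([.5,.346,.15],.64)
shot('wrist','w1.png')
E
```

```text
clock: 1.12
tool_pos: [0.5016, 0.3445, 0.2386]
eef_rot: [0.577, 0.408, -0.409, -0.577]
contact_force: [-0.0, 0.2, -0.7]
opening: 0.997
clock: 1.7
tool_pos: [0.5003, 0.3464, 0.2386]
eef_rot: [0.671, 0.224, -0.224, -0.67]
contact_force: [0.1, 0.3, -0.2]
opening: 0.998
t=1.70 tcp [0.5003 0.3464 0.2386] xyaw 0.646 ydown [-0. -0. -1.] F [ 0.1  0.3 -0.2] op 87.897
  delta tool mm [-0.5 88.6 -0.1] rot [ 0.     0.006 -0.   ] world mm [ -0.3  -0.4 -88.6]
```

View pics/w1.png

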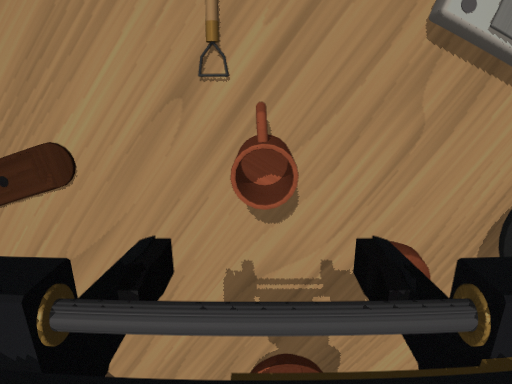

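The wrist view shows the mug centred between the fingers, with its rim centre at about (265,174) and the handle pointing up the picture at (262,110). I'll check its position against this view.

```bash
python3 - <<'E'
from h import *
d=load('w1'); h=cv2.cvtColor(d['img'],cv2.COLOR_RGB2HSV)
l,rr,t,b=plane(d,[(232,175),(298,175),(265,140),(265,208)],.08)
print(l,rr,t,b,(l+rr)/2,(t+b)/2)
a=plane(d,[(262,103)],.05)[0];c=(l+rr)/2;print(a,np.arctan2(a[1]-c[1],a[0]-c[0]))
goal([*((l+rr)/2)[:2],.045])
E
```

```text
[0.47497608 0.33206926 0.08      ] [0.52413231 0.36906586 0.08      ] [0.47996792 0.37651281 0.08      ] [0.51910424 0.32466294 0.08      ] [0.4995542  0.35056756 0.08      ] [0.49953608 0.35058787 0.08      ]
[0.4584862  0.40041009 0.05      ] 2.2599743187448382
t=1.75 tcp [0.5004 0.3464 0.2386] xyaw 0.645 ydown [-0. -0. -1.] F [-0.   0.3  0.1] op 87.870
  delta tool mm [  1.9 193.6   3.9] rot [0. 0. 0.] world mm [  -0.8    4.2 -193.6]
```

```bash
python3 -m inch '[[1,20,2,0,0,0],[0,25,0,0,0,0],[0,25,0,0,0,0],[0,25,0,0,0,0],[0,25,0,0,0,0],[0,25,0,0,0,0],[0,20,0,0,0,0],[0,15,0,0,0,0],[0,13,0,0,0,0],[0,0,0,0,0,0]]' 88
python3 -m inch '[[0,0,0,0,0,0],[0,0,0,0,0,0],[0,0,0,0,0,0],[0,0,0,0,0,0],[0,0,0,0,0,0],[0,0,0,0,0,0],[0,0,0,0,0,0],[0,0,0,0,0,0]]' 50 20
```

```text
clock: 2.58
tool_pos: [0.4988, 0.3476, 0.0432]
eef_rot: [0.671, 0.222, -0.225, -0.67]
contact_force: [0.0, -0.2, 0.9]
opening: 1.0
clock: 3.25
tool_pos: [0.5003, 0.3487, 0.0468]
eef_rot: [-0.671, -0.223, 0.223, 0.671]
contact_force: [-1.9, -1.0, 6.5]
opening: 0.714
```

```bash
python3 -m inch '[[0,-8,0,0,0,0],[0,-15,0,0,0,0],[0,-20,0,0,0,0],[0,-25,0,0,0,0],[0,-25,0,0,0,0],[0,-25,0,0,0,0],[0,-25,0,0,0,0],[0,-25,0,0,0,0],[0,-17,0,0,0,0],[0,0,0,0,0,0],[0,0,0,0,0,0]]'
python3 - <<'E'
from h import *
shot('wrist','w2.png')
goal(box(.01,.065,.23),-.21)
E
```

```text
clock: 4.17
tool_pos: [0.5002, 0.3486, 0.2312]
eef_rot: [-0.671, -0.224, 0.223, 0.671]
contact_force: [0.1, -0.4, -3.6]
opening: 0.711
t=4.22 tcp [0.4995 0.348  0.2299] xyaw 0.642 ydown [-0.001 -0.001 -1.   ] F [ 0.4  0.4 -4.9] op 62.729
  delta tool mm [-2.268e+02  3.000e-01 -4.753e+02] rot [ 0.001  0.852 -0.001] world mm [ 1.030e+02 -5.164e+02  1.000e-01]
```

View pics/w2.png

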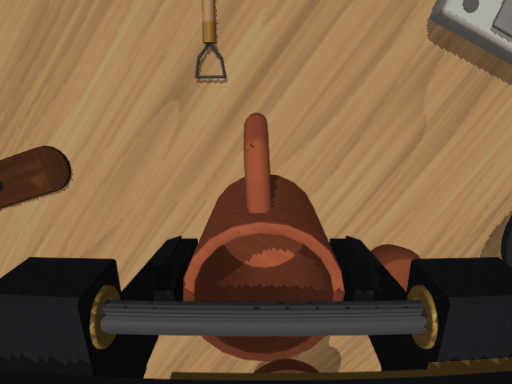

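```bash
python3 -m inch '[[0,0,0,0,0.08,0],[0,0,0,0,0.11,0],[0,0,0,0,0.11,0],[0,0,0,0,0.11,0],[0,0,0,0,0.11,0],[0,0,0,0,0.11,0],[0,0,0,0,0.11,0],[0,0,0,0,0.11,0],[0,0,0,0,0,0]]'
python3 -m inch '[[5,-2,-12,0,0,0],[9,0,-20,0,0,0],[13,0,-30,0,0,0],[15,0,-35,0,0,0],[15,0,-35,0,0,0],[15,0,-35,0,0,0],[15,0,-35,0,0,0],[15,0,-35,0,0,0],[15,0,-35,0,0,0],[15,0,-35,0,0,0],[15,0,-35,0,0,0],[15,0,-30,0,0,0]]'
python3 - <<'E'
from h import *
goal(box(.01,.065,.23),-.21)
E
```

```text
clock: 4.97
tool_pos: [0.4989, 0.3479, 0.2285]
eef_rot: [0.704, -0.075, 0.073, -0.702]
contact_force: [0.1, -0.1, -3.3]
opening: 0.71
clock: 5.97
tool_pos: [0.5806, -0.0534, 0.2323]
eef_rot: [0.704, -0.074, 0.073, -0.703]
contact_force: [0.9, -0.5, -3.6]
opening: 0.705
t=5.97 tcp [ 0.5806 -0.0534  0.2323] xyaw -0.207 ydown [-0.002 -0.002 -1.   ] F [ 0.9 -0.5 -3.6] op 62.136
  delta tool mm [  45.1    2.4 -108. ] rot [ 0.002  0.003 -0.002] world mm [  21.9 -115.    -2.3]
```

```bash
python3 -m inch '[[10,0,-25,0,0,0],[10,0,-25,0,0,0],[10,0,-22,0,0,0],[8,0,-18,0,0,0],[5,0,-12,0,0,0],[2,0,-5,0,0,0],[0,0,0,0,0,0],[0,0,0,0,0,0],[0,0,0,0,0,0]]'
python3 - <<'E'
from h import *
goal(box(.01,.065,.07),-.21)
shot('top','t2.png');shot('side','s2.png');shot('wrist','w3.png')
E
```

```text
clock: 6.72
tool_pos: [0.6037, -0.1607, 0.2325]
eef_rot: [-0.703, 0.073, -0.072, 0.704]
contact_force: [0.3, 0.4, -3.0]
opening: 0.711
t=6.72 tcp [ 0.6037 -0.1607  0.2325] xyaw -0.205 ydown [-0.001  0.002 -1.   ] F [ 0.3  0.4 -3. ] op 62.674
  delta tool mm [  0.6 162.5  -8.1] rot [-0.002  0.005 -0.001] world mm [  -1.2   -7.8 -162.5]
```

View pics/t2.png

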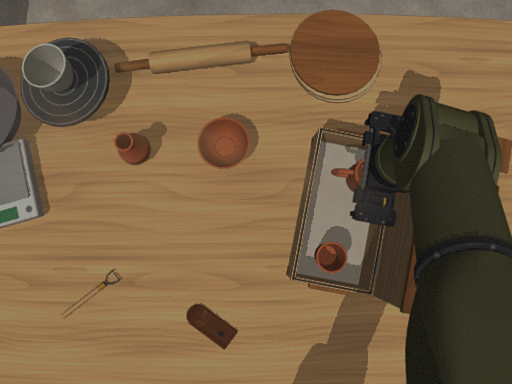

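View pics/s2.png

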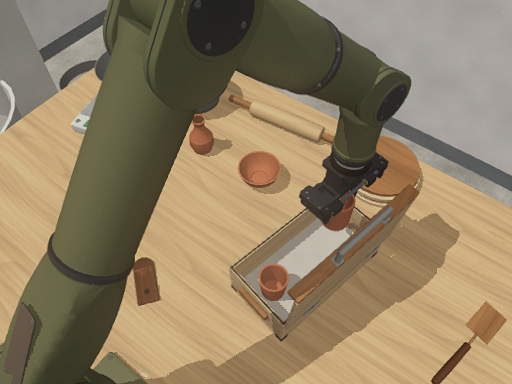

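View pics/w3.png

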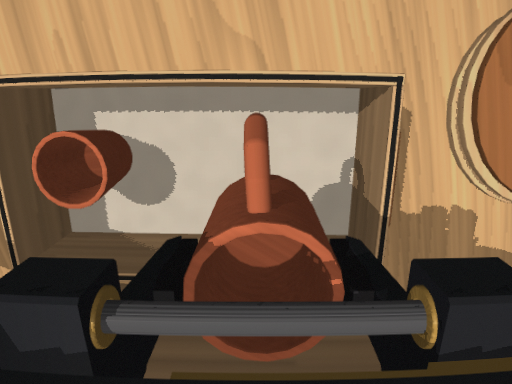

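```bash
python3 - <<'E'
from h import *
d=load('t2');P=cloud(d)
for uv in[(460,110),(470,150),(460,200),(450,250),(440,300),(430,150),(420,130),(400,170),(380,205),(375,130)]: print(uv,P[uv[1],uv[0]].round(3))
d=load('s2');P=cloud(d)
for uv in[(350,40),(385,100),(350,150),(355,170),(320,190),(345,190),(390,115),(380,165),(360,140)]: print(uv,P[uv[1],uv[0]].round(3))
Q=P[130:215,300:392].reshape(-1,3); Q=Q[(Q[:,2]>.24)]
b=(Q-CEN)@np.c_[BX,BY,[0,0,1]]
for z0 in np.arange(.24,.6,.03):
    q=b[(b[:,2]>z0)&(b[:,2]<z0+.03)]
    if len(q): print(round(z0,2),len(q),'bx',q[:,0].min().round(3),q[:,0].max().round(3),'by',q[:,1].min().round(3),q[:,1].max().round(3))
E
```

```text
(460, 110) [ 0.632 -0.174  0.584]
(470, 150) [ 0.578 -0.154  0.634]
(460, 200) [ 0.528 -0.119  0.677]
(450, 250) [ 0.488 -0.096  0.702]
(440, 300) [ 0.457 -0.069  0.74 ]
(430, 150) [ 0.58  -0.118  0.624]
(420, 130) [ 0.605 -0.117  0.605]
(400, 170) [ 0.568 -0.106  0.569]
(380, 205) [ 0.542 -0.158  0.319]
(375, 130) [ 0.666 -0.149  0.339]
(350, 40) [ 0.517 -0.151  0.682]
(385, 100) [ 0.57  -0.198  0.577]
(350, 150) [ 0.567 -0.168  0.453]
(355, 170) [ 0.579 -0.183  0.399]
(320, 190) [ 0.557 -0.134  0.322]
(345, 190) [ 0.571 -0.177  0.342]
(390, 115) [ 0.596 -0.206  0.532]
(380, 165) [ 0.669 -0.203  0.338]
(360, 140) [ 0.571 -0.179  0.481]
0.24 168 bx -0.004 0.036 by 0.029 0.111
0.27 25 bx -0.026 0.036 by -0.022 0.144
0.3 670 bx -0.03 0.112 by -0.03 0.155
0.33 1318 bx -0.031 0.113 by -0.032 0.158
0.36 462 bx -0.032 0.04 by 0.021 0.076
0.39 445 bx -0.029 0.041 by 0.025 0.083
0.42 563 bx -0.031 0.041 by 0.025 0.083
0.45 525 bx -0.025 0.039 by 0.027 0.076
0.48 314 bx -0.008 0.04 by 0.027 0.077
```

```bash
python3 -m inch '[[0,10,-3,0,0,0],[0,18,-3,0,0,0],[0,20,0,0,0,0],[0,20,0,0,0,0],[0,20,0,0,0,0],[0,18,0,0,0,0],[0,16,0,0,0,0],[0,14,0,0,0,0],[0,10,0,0,0,0],[0,5,0,0,0,0],[0,0,0,0,0,0],[0,0,0,0,0,0]]'
python3 - <<'E'
from h import *
goal(box(.01,.065,.071),-.21)
E
```

```text
clock: 7.87
tool_pos: [0.6028, -0.1688, 0.0819]
eef_rot: [0.703, -0.073, 0.074, -0.703]
contact_force: [-0.5, -1.1, -2.7]
opening: 0.71
t=7.87 tcp [ 0.6028 -0.1688  0.0819] xyaw -0.208 ydown [ 0. -0. -1.] F [-0.5 -1.1 -2.7] op 62.550
  delta tool mm [-0.4 10.9  0.3] rot [0.    0.002 0.   ] world mm [ -0.3   0.4 -10.9]
```

```bash
python3 -m inch '[[0,2,0,0,0,0],[0,2,0,0,0,0],[0,2,0,0,0,0],[0,1,0,0,0,0],[0,1,0,0,0,0],[0,0,0,0,0,0],[0,0,0,0,0,0]]'
python3 -m inch '[[0,1,0,0,0,0],[0,0,0,0,0,0],[0,0,0,0,0,0]]'
python3 -m inch '[[0,1,0,0,0,0],[0,0,0,0,0,0],[0,0,0,0,0,0]]'
```

```text
clock: 8.45
tool_pos: [0.6025, -0.1687, 0.0737]
eef_rot: [-0.703, 0.073, -0.073, 0.703]
contact_force: [-0.8, 0.1, -2.2]
opening: 0.709
clock: 8.7
tool_pos: [0.6025, -0.1687, 0.0726]
eef_rot: [-0.703, 0.073, -0.073, 0.703]
contact_force: [0.1, 0.0, -3.4]
opening: 0.714
clock: 8.95
tool_pos: [0.6025, -0.1687, 0.0716]
eef_rot: [-0.703, 0.073, -0.073, 0.703]
contact_force: [-0.2, 0.5, -3.2]
opening: 0.71
```

```bash
python3 -m inch '[[0,0.7,0,0,0,0],[0,0,0,0,0,0],[0,0,0,0,0,0]]'
python3 -m inch '[[0,0.7,0,0,0,0],[0,0,0,0,0,0],[0,0,0,0,0,0]]'
python3 -m inch '[[0,0.7,0,0,0,0],[0,0,0,0,0,0],[0,0,0,0,0,0]]'
```

```text
clock: 9.2
tool_pos: [0.6025, -0.1687, 0.0709]
eef_rot: [-0.703, 0.073, -0.073, 0.703]
contact_force: [-0.1, -0.1, -4.0]
opening: 0.711
clock: 9.45
tool_pos: [0.6026, -0.1688, 0.0708]
eef_rot: [-0.703, 0.073, -0.073, 0.703]
contact_force: [-2.1, 0.2, 4.0]
opening: 0.706
clock: 9.7
tool_pos: [0.6026, -0.1688, 0.0708]
eef_rot: [-0.703, 0.073, -0.074, 0.703]
contact_force: [-3.6, 0.6, 9.3]
opening: 0.71
```

The mug is on the slab: the force rose from -4 to +9 N. I'll ease off slightly, then open.

```bash
python3 -m inch '[[0,-0.8,0,0,0,0],[0,0,0,0,0,0],[0,0,0,0,0,0]]'
python3 -m inch '[[0,0,0,0,0,0],[0,0,0,0,0,0],[0,0,0,0,0,0],[0,0,0,0,0,0],[0,0,0,0,0,0]]' 86
python3 -m inch '[[0,-4,0,0,0,0],[0,-8,0,0,0,0],[0,-15,0,0,0,0],[0,-20,0,0,0,0],[0,-20,0,0,0,0],[0,-20,0,0,0,0],[0,-20,0,0,0,0],[0,-20,0,0,0,0],[0,-20,0,0,0,0],[0,-13,0,0,0,0],[0,0,0,0,0,0]]'
python3 - <<'E'
from h import *
goal(box(.01,.065,.071),-.21)
shot('wrist','w4.png')
E
```

```text
clock: 9.95
tool_pos: [0.6026, -0.1687, 0.0708]
eef_rot: [-0.703, 0.073, -0.073, 0.703]
contact_force: [-2.6, 0.7, 5.7]
opening: 0.711
clock: 10.37
tool_pos: [0.6027, -0.1688, 0.0702]
eef_rot: [-0.703, 0.073, -0.073, 0.703]
contact_force: [-0.4, 0.1, -0.3]
opening: 0.98
clock: 11.28
tool_pos: [0.6045, -0.1694, 0.2343]
eef_rot: [0.704, -0.071, 0.076, -0.703]
contact_force: [0.5, -0.7, -1.0]
opening: 0.974
t=11.28 tcp [ 0.6045 -0.1694  0.2343] xyaw -0.208 ydown [ 0.007 -0.002 -1.   ] F [ 0.5 -0.7 -1. ] op 85.842
  delta tool mm [ -3.3 163.3   0.6] rot [0.    0.002 0.007] world mm [  -2.     1.  -163.3]
```

View pics/w4.png

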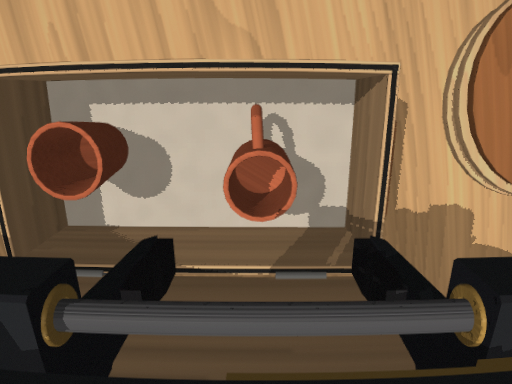

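The wrist view shows the mug standing upright on the slab (rim at (260,186)), well clear of the tumbler at (75,160). Now the lid.

```bash
python3 -m inch '[[0,-20,0,0,0,0],[0,-30,0,0,0,0],[0,-35,0,0,0,0],[0,-35,0,0,0,0],[0,-35,0,0,0,0],[0,-25,0,0,0,0],[0,-10,0,0,0,0],[0,0,0,0,0,0]]' 50
python3 - <<'E'
from h import *
print(r.get_state()['q'].round(3))
for y in(YB-np.pi/2,YB+np.pi/2): goal([.5186,-.2465,.41],y)
E
```

```text
clock: 12.0
tool_pos: [0.6034, -0.1691, 0.4224]
eef_rot: [0.703, -0.072, 0.075, -0.703]
contact_force: [-0.4, -0.6, 0.2]
opening: 0.567
[ 0.124  0.542  0.144  1.278 -0.076  1.323  0.058]
t=12.00 tcp [ 0.6034 -0.1691  0.4224] xyaw -0.208 ydown [ 0.004 -0.001 -1.   ] F [-0.4 -0.6  0.2] op 49.976
  delta tool mm [-67.1  12.1 -93.3] rot [-0.003  1.573  0.003] world mm [-84.8 -77.4 -12.4]
t=12.00 tcp [ 0.6034 -0.1691  0.4224] xyaw -0.208 ydown [ 0.004 -0.001 -1.   ] F [-0.4 -0.6  0.2] op 49.976
  delta tool mm [-67.1  12.1 -93.3] rot [ 0.003 -1.569  0.003] world mm [-84.8 -77.4 -12.4]
```

```bash
python3 -m inch '[[-13,0,-17,0,0.1,0],[0,0,0,0,0.12,0],[0,0,0,0,0.12,0],[0,0,0,0,0.12,0],[0,0,0,0,0.12,0],[0,0,0,0,0.12,0],[0,0,0,0,0.12,0],[0,0,0,0,0.12,0],[0,0,0,0,0.12,0],[0,0,0,0,0.12,0],[0,0,0,0,0.12,0],[0,0,0,0,0.12,0]]'
python3 -m inch '[[0,0,0,0,0.12,0],[0,0,0,0,0.03,0],[0,0,0,0,0,0],[0,0,0,0,0,0]]'
python3 - <<'E'
from h import *
print(r.get_state()['q'].round(3))
goal([.5186,-.2465,.41],YB-np.pi/2)
E
```

```text
clock: 13.0
tool_pos: [0.5855, -0.1823, 0.4179]
eef_rot: [-0.485, 0.517, -0.514, 0.483]
contact_force: [0.4, -0.4, -0.2]
opening: 0.567
clock: 13.33
tool_pos: [0.5857, -0.1824, 0.4186]
eef_rot: [-0.447, 0.55, -0.548, 0.445]
contact_force: [0.3, -0.2, 0.2]
opening: 0.565
[-0.067  0.569  0.567  1.335 -0.302  1.326 -1.276]
t=13.33 tcp [ 0.5857 -0.1824  0.4186] xyaw -1.777 ydown [-0.003  0.001 -1.   ] F [ 0.3 -0.2  0.2] op 49.772
  delta tool mm [ 76.5   8.7 -52.5] rot [ 0.003  0.004 -0.   ] world mm [-67.1 -64.1  -8.6]
```

```bash
python3 -m inch '[[10,0,-7,0,0,0],[14,0,-10,0,0,0],[16,0,-11,0,0,0],[16,0,-11,0,0,0],[14,0,-9,0,0,0],[6,0,-4,0,0,0],[0,0,0,0,0,0],[0,0,0,0,0,0]]'
python3 - <<'E'
from h import *
shot('wrist','w5.png'); shot('side','s5.png')
goal([.5186,-.2465,.326],YB-np.pi/2)
E
```

```text
clock: 14.0
tool_pos: [0.5198, -0.2462, 0.4203]
eef_rot: [-0.445, 0.549, -0.549, 0.446]
contact_force: [0.9, -0.1, 0.2]
opening: 0.565
t=14.10 tcp [ 0.5206 -0.2453  0.4201] xyaw -1.776 ydown [ 0.     0.001 -1.   ] F [ 0.3 -0.8 -0.2] op 50.352
  delta tool mm [ 1.7 94.1 -1.8] rot [-0.     0.005 -0.001] world mm [ -2.   -1.2 -94.1]
```

View pics/w5.png

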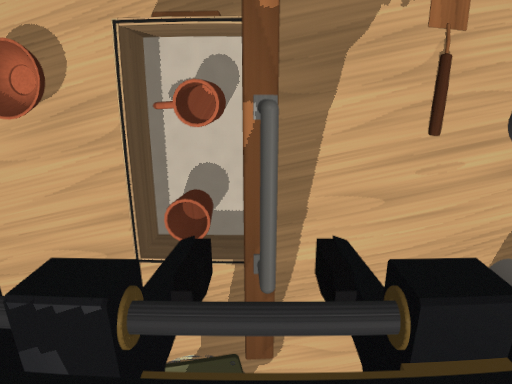

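View pics/s5.png

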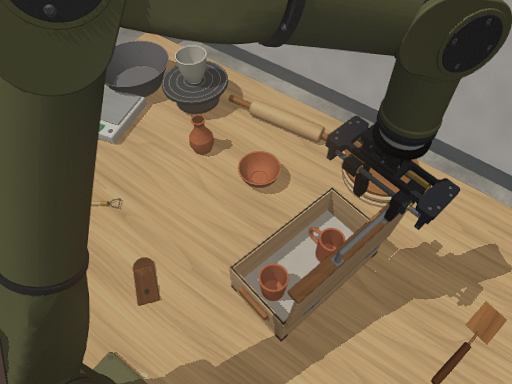

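The bar lies between the fingers and parallel to them, at column 268 from rows 100 to 290. Descend and grip it.

```bash
python3 -m inch '[[2,15,-2,0,0,0],[0,20,0,0,0,0],[0,20,0,0,0,0],[0,15,0,0,0,0],[0,11,0,0,0,0],[0,8,0,0,0,0],[0,5,0,0,0,0],[0,0,0,0,0,0]]'
python3 - <<'E'
from h import *
goal([.5186,-.2465,.326],YB-np.pi/2)
E
```

```text
clock: 14.77
tool_pos: [0.5176, -0.2471, 0.3254]
eef_rot: [-0.446, 0.549, -0.548, 0.446]
contact_force: [-0.3, -0.9, 0.0]
opening: 0.566
t=14.77 tcp [ 0.5176 -0.2471  0.3254] xyaw -1.777 ydown [-0.001  0.001 -1.   ] F [-0.3 -0.9  0. ] op 49.908
  delta tool mm [-0.8 -0.6  0.9] rot [ 0.002  0.004 -0.001] world mm [1.  0.6 0.6]
```

```bash
python3 -m inch '[[0,0,0,0,0,0],[0,0,0,0,0,0],[0,0,0,0,0,0],[0,0,0,0,0,0],[0,0,0,0,0,0],[0,0,0,0,0,0],[0,0,0,0,0,0],[0,0,0,0,0,0],[0,0,0,0,0,0]]' 5 20
python3 - <<'E'
from h import *
goal([.5186,-.2465,.326],YB-np.pi/2)
t=tool()[2]
H=box(.09,0,.115); bx0=(t-H)@BX; print('bar bx off',bx0, 'theta', np.pi/2+np.arcsin(bx0/.228))
th0=np.pi/2+np.arcsin(bx0/.228)
th=np.linspace(th0,0,29)
x=-.228*np.cos(th); z=.228*np.sin(th)
print(np.c_[th[1:],np.diff(x)*1000,-np.diff(z)*1000].round(2).tolist())
E
```

```text
clock: 15.52
tool_pos: [0.5174, -0.2484, 0.3267]
eef_rot: [0.446, -0.549, 0.549, -0.446]
contact_force: [-0.7, -0.8, 1.9]
opening: 0.126
t=15.52 tcp [ 0.5174 -0.2484  0.3267] xyaw -1.778 ydown [ 0.001 -0.001 -1.   ] F [-0.7 -0.8  1.9] op 11.142
  delta tool mm [-2.1  0.7  0.7] rot [-0.001  0.002  0.001] world mm [ 1.2  1.9 -0.7]
bar bx off 0.015906483491328675 theta 1.640618323104253
[[1.58, -13.35, -0.54], [1.52, -13.36, 0.24], [1.46, -13.32, 1.02], [1.41, -13.24, 1.8], [1.35, -13.11, 2.57], [1.29, -12.93, 3.34], [1.23, -12.72, 4.09], [1.17, -12.46, 4.83], [1.11, -12.15, 5.55], [1.05, -11.81, 6.25], [1.0, -11.42, 6.93], [0.94, -10.99, 7.59], [0.88, -10.53, 8.22], [0.82, -10.03, 8.82], [0.76, -9.5, 9.39], [0.7, -8.93, 9.93], [0.64, -8.33, 10.44], [0.59, -7.71, 10.91], [0.53, -7.06, 11.34], [0.47, -6.38, 11.73], [0.41, -5.68, 12.09], [0.35, -4.97, 12.4], [0.29, -4.23, 12.67], [0.23, -3.48, 12.9], [0.18, -2.72, 13.08], [0.12, -1.95, 13.21], [0.06, -1.17, 13.31], [0.0, -0.39, 13.35]]
```

```bash
python3 -m inch '[[-6,0,0,0,0,0],[-7,-0.5,0,0,0,0],[-13.4,0.2,0,0,0,0],[-13.3,1,0,0,0,0],[0,0,0,0,0,0]]'
python3 - <<'E'
from h import *
s,M,t=tool();v=t+[0,0,.015]-box(.09,0,.115); print((v@BX).round(4),(v@BY).round(4),v[2].round(4),'r',np.hypot(v@BX,v[2]))
E
python3 -m inch '[[-13.2,1.8,0,0,0,0],[-13.1,2.6,0,0,0,0],[-12.9,3.3,0,0,0,0],[-12.7,4.1,0,0,0,0],[0,0,0,0,0,0]]'
python3 - <<'E'
from h import *
s,M,t=tool();v=t+[0,0,.015]-box(.09,0,.115); print((v@BX).round(4),(v@BY).round(4),v[2].round(4),'r',np.hypot(v@BX,v[2]))
shot('side','s6.png')
E
```

```text
clock: 15.93
tool_pos: [0.5269, -0.2054, 0.3259]
eef_rot: [-0.446, 0.549, -0.547, 0.448]
contact_force: [0.1, 2.9, 4.0]
opening: 0.127
-0.0281 -0.0012 0.2259 r 0.22762781095463172
clock: 16.35
tool_pos: [0.5381, -0.1532, 0.3126]
eef_rot: [-0.446, 0.549, -0.547, 0.448]
contact_force: [5.6, 2.1, -1.0]
opening: 0.126
-0.0815 -0.0012 0.2126 r 0.2276657193169366
```

View pics/s6.png

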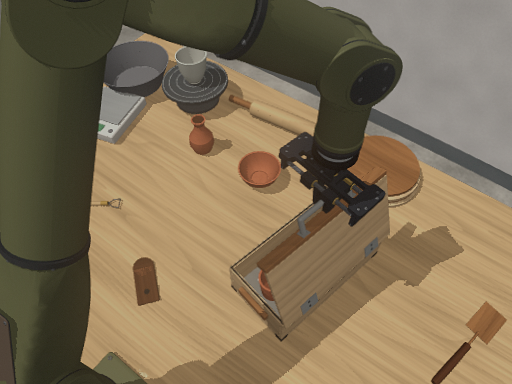

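The side view shows the lid following the gripped bar. Continue.

```bash
cat >> h.py <<'E'
def arc(n,end=0.0,off=.015):
    s,M,t=tool();v=t+[0,0,off]-box(.09,0,.115); a=np.arctan2(v[2],-(v@BX)); print('theta',a,'r',np.hypot(v@BX,v[2]))
    th=np.linspace(a,end,n+1); print(np.c_[np.diff(-.228*np.cos(th))*1000,-np.diff(.228*np.sin(th))*1000].round(1).tolist())
E
python3 -m inch '[[-12.5,4.8,0,0,0,0],[-12.2,5.6,0,0,0,0],[-11.8,6.3,0,0,0,0],[-11.4,6.9,0,0,0,0],[-11,7.6,0,0,0,0],[-10.5,8.2,0,0,0,0],[0,0,0,0,0,0]]'
python3 - <<'E'
from h import *
arc(14)
E
```

```text
clock: 16.98
tool_pos: [0.552, -0.0869, 0.2723]
eef_rot: [-0.446, 0.548, -0.548, 0.447]
contact_force: [7.3, -1.9, -5.0]
opening: 0.126
theta 0.856872346599012 r 0.22790715955945876
[[-10.3, 9.5], [-9.7, 10.1], [-9.0, 10.6], [-8.4, 11.2], [-7.7, 11.7], [-6.9, 12.1], [-6.2, 12.5], [-5.4, 12.9], [-4.6, 13.2], [-3.8, 13.4], [-3.0, 13.6], [-2.1, 13.8], [-1.3, 13.9], [-0.4, 13.9]]
```

```bash
python3 -m inch '[[-10.3,9.5,0,0,0,0],[-9.7,10.1,0,0,0,0],[-9,10.6,0,0,0,0],[-8.4,11.2,0,0,0,0],[-7.7,11.7,0,0,0,0],[-6.9,12.1,0,0,0,0],[0,0,0,0,0,0]]'
python3 - <<'E'
from h import *
arc(10)
shot('side','s7.png')
E
```

```text
clock: 17.57
tool_pos: [0.5627, -0.0366, 0.2066]
eef_rot: [0.446, -0.548, 0.549, -0.447]
contact_force: [8.9, -0.3, -3.8]
opening: 0.123
theta 0.4882134692977877 r 0.22719470096322453
[[-5.0, 10.0], [-4.5, 10.2], [-4.0, 10.4], [-3.5, 10.6], [-3.0, 10.7], [-2.4, 10.9], [-1.9, 11.0], [-1.4, 11.0], [-0.8, 11.1], [-0.3, 11.1]]
```

View pics/s7.png

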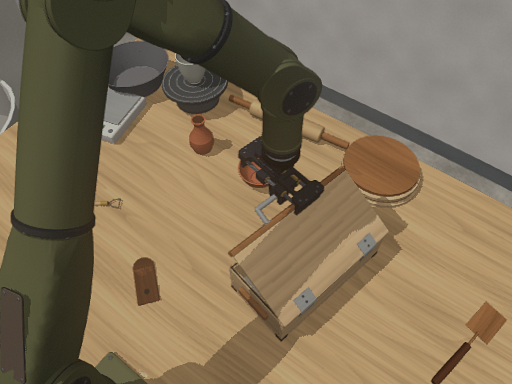

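```bash
python3 -m inch '[[-5,10,0,0,0,0],[-4.5,10.2,0,0,0,0],[-4,10.4,0,0,0,0],[-3.5,10.6,0,0,0,0],[-3,10.7,0,0,0,0],[-2.4,10.9,0,0,0,0],[-1.9,11,0,0,0,0],[-1,8,0,0,0,0],[0,0,0,0,0,0]]'
python3 - <<'E'
from h import *
arc(4)
E
```

```text
clock: 18.37
tool_pos: [0.5682, -0.0113, 0.1253]
eef_rot: [-0.445, 0.549, -0.548, 0.447]
contact_force: [8.2, 3.3, -3.8]
opening: 0.122
theta 0.11107824334748496 r 0.22793730114220898
[[-0.6, 6.3], [-0.4, 6.3], [-0.3, 6.3], [-0.1, 6.3]]
```

```bash
python3 -m inch '[[-0.6,6,0,0,0,0],[-0.4,5,0,0,0,0],[-0.3,4,0,0,0,0],[-0.2,3,0,0,0,0],[0,0,0,0,0,0],[0,0,0,0,0,0]]'
python3 -m inch '[[0,2,0,0,0,0],[0,2,0,0,0,0],[0,0,0,0,0,0],[0,0,0,0,0,0]]'
python3 -m inch '[[0,2,0,0,0,0],[0,1,0,0,0,0],[0,0,0,0,0,0],[0,0,0,0,0,0]]'
```

```text
clock: 18.87
tool_pos: [0.5685, -0.0098, 0.1082]
eef_rot: [-0.445, 0.549, -0.548, 0.448]
contact_force: [8.8, 2.4, -4.4]
opening: 0.118
clock: 19.2
tool_pos: [0.5686, -0.0096, 0.1044]
eef_rot: [-0.445, 0.549, -0.548, 0.448]
contact_force: [8.9, 5.0, -1.6]
opening: 0.119
clock: 19.53
tool_pos: [0.5686, -0.0095, 0.1016]
eef_rot: [-0.445, 0.549, -0.548, 0.448]
contact_force: [7.6, 3.5, -1.3]
opening: 0.12
```

```bash
python3 -m inch '[[0,1,0,0,0,0],[0,1,0,0,0,0],[0,0,0,0,0,0],[0,0,0,0,0,0]]'
python3 -m inch '[[0,1,0,0,0,0],[0,1,0,0,0,0],[0,0,0,0,0,0],[0,0,0,0,0,0]]'
```

```text
clock: 19.87
tool_pos: [0.5686, -0.0094, 0.0996]
eef_rot: [-0.445, 0.549, -0.548, 0.448]
contact_force: [7.7, 3.5, -0.9]
opening: 0.12
clock: 20.2
tool_pos: [0.5686, -0.0094, 0.0976]
eef_rot: [-0.445, 0.549, -0.548, 0.448]
contact_force: [7.8, 3.9, -1.5]
opening: 0.114
```

```bash
python3 -m inch '[[0,1,0,0,0,0],[0,1,0,0,0,0],[0,0,0,0,0,0],[0,0,0,0,0,0]]'
python3 -m inch '[[0,1,0,0,0,0],[0,1,0,0,0,0],[0,0,0,0,0,0],[0,0,0,0,0,0]]'
python3 - <<'E'
from h import *
d=shot('side','s8.png');shot('top','t8.png')
E
```

```text
clock: 20.53
tool_pos: [0.5686, -0.0094, 0.0956]
eef_rot: [-0.445, 0.549, -0.548, 0.448]
contact_force: [8.5, 3.6, -0.3]
opening: 0.118
clock: 20.87
tool_pos: [0.5687, -0.0094, 0.0943]
eef_rot: [-0.445, 0.549, -0.548, 0.448]
contact_force: [6.1, 4.2, 5.3]
opening: 0.117
```

View pics/s8.png

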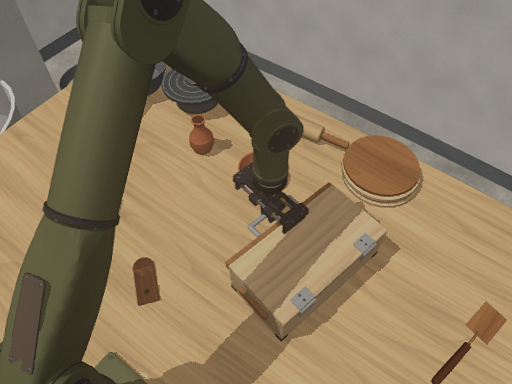

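View pics/t8.png

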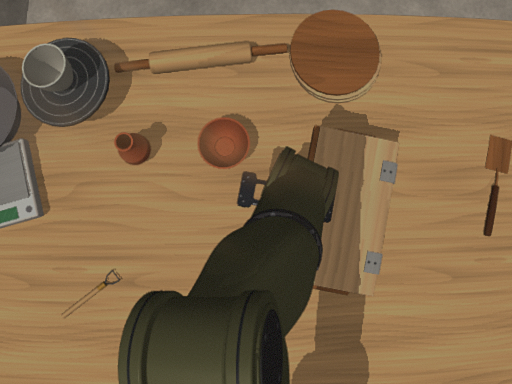

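Force is now rising (a stop contact, or a slip), and the lid looks flat in both views. I'll press a little more and then measure the lid height.

```bash
python3 -m inch '[[0,1,0,0,0,0],[0,0.7,0,0,0,0],[0,0,0,0,0,0],[0,0,0,0,0,0]]'
python3 - <<'E'
from h import *
for n in('s8','t8'):
    P=cloud(load(n)); b=((P-CEN).reshape(-1,3))@np.c_[BX,BY,[0,0,1]]
    k=(np.abs(b[:,1])<.15)&(b[:,0]>-.08)&(b[:,0]<.08)&(b[:,2]>.10)&(b[:,2]<.145)
    q=b[k]; A=np.c_[q[:,0],q[:,1],np.ones(len(q))]; c=np.linalg.lstsq(A,q[:,2],rcond=None)[0]
    res=abs(q[:,2]-A@c);g=res<.004;c=np.linalg.lstsq(A[g],q[g,2],rcond=None)[0]
    print(n,len(q),'slope x',c[0],'y',c[1],'z0',c[2])
E
```

```text
clock: 21.3
tool_pos: [0.5687, -0.0094, 0.094]
eef_rot: [-0.444, 0.549, -0.548, 0.448]
contact_force: [4.0, 5.2, 17.0]
opening: 0.117
s8 7934 slope x 0.005347789264336801 y -0.0007948654192487664 z0 0.12483827036272098
t8 7973 slope x 0.0025660366091698685 y 0.0008433491875083216 z0 0.12457876994823366
```

Both depth fits put the lid plane within 0.006 rad of flat, at 124.7 mm. I'll ease off, open slightly and rise straight up.

```bash
python3 -m inch '[[0,-1,0,0,0,0],[0,-0.5,0,0,0,0],[0,0,0,0,0,0]]'
python3 -m inch '[[0,0,0,0,0,0],[0,0,0,0,0,0],[0,0,0,0,0,0],[0,0,0,0,0,0]]' 24
python3 -m inch '[[0,-4,0,0,0,0],[0,-6,0,0,0,0],[0,-10,0,0,0,0],[0,-12,0,0,0,0],[0,-20,0,0,0,0],[0,-25,0,0,0,0],[0,-30,0,0,0,0],[0,-30,0,0,0,0],[0,-30,0,0,0,0],[0,-20,0,0,0,0],[0,-10,0,0,0,0],[0,0,0,0,0,0]]'
python3 - <<'E'
from h import *
shot('side','s9.png');shot('top','t9.png')
for n in('s9','t9'):
    P=cloud(load(n)); b=((P-CEN).reshape(-1,3))@np.c_[BX,BY,[0,0,1]]
    k=(np.abs(b[:,1])<.15)&(b[:,0]>-.08)&(b[:,0]<.08)&(b[:,2]>.10)&(b[:,2]<.16)
    q=b[k]; A=np.c_[q[:,0],q[:,1],np.ones(len(q))]; c=np.linalg.lstsq(A,q[:,2],rcond=None)[0]
    res=abs(q[:,2]-A@c);g=res<.004;c=np.linalg.lstsq(A[g],q[g,2],rcond=None)[0]
    print(n,len(q),'slope x',c[0],'y',c[1],'z0',c[2])
d=load('t9');P=cloud(d);hsv=cv2.cvtColor(d['img'],cv2.COLOR_RGB2HSV)
m=((hsv[...,0]<10)|(hsv[...,0]>172))&(hsv[...,1]>110)&(P[...,2]>.012)
nn,l,st,c=cv2.connectedComponentsWithStats(m.astype(np.uint8))
for i in range(1,nn):
    if st[i,4]>150:print(c[i].round(),st[i,4],np.nanmedian(P[l==i],0).round(3))
E
```

```text
clock: 21.55
tool_pos: [0.5687, -0.0093, 0.0942]
eef_rot: [-0.445, 0.549, -0.548, 0.448]
contact_force: [7.3, 3.5, 5.5]
opening: 0.113
clock: 21.88
tool_pos: [0.5647, -0.0129, 0.0933]
eef_rot: [-0.447, 0.55, -0.548, 0.444]
contact_force: [-0.3, -0.7, 0.2]
opening: 0.274
clock: 22.88
tool_pos: [0.5679, -0.0136, 0.2941]
eef_rot: [0.444, -0.548, 0.55, -0.447]
contact_force: [0.2, -0.5, 0.4]
opening: 0.275
s9 8123 slope x 0.004897770261375781 y -0.000835791686205456 z0 0.1248410747605217
t9 1937 slope x 0.016317801756434398 y 0.0012267820413439934 z0 0.12387079134297314
[230. 129.] 578 [0.746 0.107 0.032]
[133. 151.] 290 [0.683 0.325 0.079]
```

View pics/s9.png

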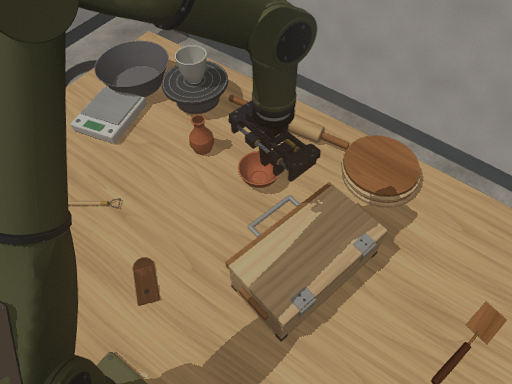

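The side view shows the lid flat and the pull free at (275,213). The bowl and vase are where they started. Handing in.

```bash
python3 - <<'E'
from h import *
print(r.finish_job())
E
```

```text
the job is handed in; nothing more can be done
None
```

I stood the mug upright on the plaster in the +y half of the damp box, with its handle towards box −x. I then swung the lid down by its pull until it was shut, let go, backed away and handed the job in at about 23 s.

- **Mug:** I released it only once the wrist force showed it was standing on the slab. The wrist picture afterwards showed it upright and well clear of the tumbler. With the lid shut, neither pot could be checked again.
- **Lid:** after release, the side camera's depth fit put the lid plane within about 0.005 rad of level. The top camera gave 0.016 rad from a small unobstructed patch, so the two disagree slightly. Both are inside the 0.035 rad limit.
- **Bowl and vase:** in the last top picture the bowl was within 1 mm of its start. The vase's reading differed by about 6 mm in height and 2 mm sideways, probably because a different part of it was lit.
- **Side force on the pull:** I measured about 8 N while closing the lid, well below the limits. It went away on release, when the tool shifted about 5 mm.

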